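Vent the desiccator box and crack its sticking lid

ROBOT

A 7-joint arm with a two-finger parallel gripper is mounted at the origin on a cart in front of the work surface, level with it; the furniture and walls round the work are solid. World frame = base frame: x ahead of the robot, y to its left, z up, the work surface at z = 0. Lengths are in m, angles in degrees, forces in N, time in s.
With the tool pointing down it reaches from about 0.425 to 0.875 m from the base axis. Payload 4.7 kg.
Tool frame: the origin (TCP) lies at the very end of the fingers, on their centre line; the grasp point (between the pads) lies 19 mm behind it (env.grip_point_offset is the distance from the TCP to the grasp point, in m); z points along the fingers, y is the line along which they close (so a half turn about z gives the same grasp; the last joint's range is limited). The gripper opens to 87 mm and grips with 3 to 60 N. Pads are 19 mm wide; open, the fingers measure 117 mm over their backs; the gripper's body (75 mm by 190 mm) begins 51 mm behind the grasp point.
Start: joints at [64.12, 18.392, -4.016, 83.108, 1.295, 78.541, -3.26], TCP at [0.292, -0.581, 0.223] pointing down, gripper open.
Joint ranges: [-163.93, 163.93], [-17.29, 119.83], [-79.2, 71.16], [3.27, 140.29], [-89.18, 269.18], [5.43, 117.66], [-154.24, 154.24]. Speed limits (degrees/s): [147.25, 147.25, 180, 180, 180, 180, 180].

INTERFACE

Orientations are given as [roll, pitch, yaw] about the fixed x, y, z axes, in that order (R = Rz(yaw) Ry(pitch) Rx(roll)).
In Python, from cell import env gives the robot as it stands.
- The arm moves only by the tool jog_arm, never from a script. Its argument "motion" is a list of rows, each an object of numbers: "x", "y", "z": the shift along the tool's x, y, z in cm; "ax", "ay", "az": the turn, a rotation vector about the tool's x, y, z in degrees. In form: [{"x": .., "y": .., "z": .., "ax": .., "ay": .., "az": ..}, ...]. A call has exactly 5 rows; each row shifts and turns the commanded pose from where the row before left it, along the tool's axes as they then stand; what a row does not reach is not made up. A row lasts 1/10 s, in which the tool goes at most 50 mm and 8.59 degrees, less where a joint would pass 70% of its speed; a pose out of reach is approached as far as the arm can. A call is refused whole if a number of a shift passes 5 or a number of a turn 8.59, either way. A call with a gripper value outside its range is refused whole. "claw" is the gripper command: -1 is shut, 1 is fully open, values between are in proportion, set as the call begins (left out, the last holds). The fingers move at their own pace and stop on an object; "squeeze" is the grip in N (left out, the last holds). Time passes only in rows, so rows that do not move let the fingers close, or fill a call up. It gives the time, the measured TCP pose, the force, the opening and the grip force at its end, in the units of the state.
- env.get_obs(): the state, without advancing time (a new reading comes with each control period).
- env.read_camera(name): name is "scene" or "top" or "wrist"; returns the picture (400x640x3 uint8, red, green, blue); there is no depth.
- env.camera_params(name): a dict with "fx", "fy", "cx", "cy" (pixels), "extrinsics" (4x4, takes a point from world to camera coordinates). Camera axes: x right, y up, looking along -z (the intrinsics and any distortion apply to the point x, -y, -z); pixel columns grow to the right and rows downward; lengths in m; the calibration is good to about 2 mm. A picture is of the moment at which its call begins: read the wrist's pose just before it. camera_params takes no time and is no camera call; for the wrist camera it gives the pose at the moment of the call.
- env.sign_off(): hands the job in; it is judged then, once.
The state is a dict: "time_s": time; "qpos": joint angles; "joint_velocities": joint speeds; "effort": joint torques, N m; "tool_pos": TCP position; "tool_rot": TCP orientation; "force": force on the tool from outside, world axes, zero at the start; "wrist_torque": the same for the moment, N m; "grip_width": finger opening in m; "grasp_force": force on a finger pad.
Only numpy, scipy, OpenCV 4.12 (cv2) and the standard library are available. Lean on these libraries where they do the work, as an engineer would, in place of code of your own. Each camera call takes 0.05 s, during which the arm holds its last target. There are 200 camera calls.

TASK

Let air into the white desiccator box: swing the red-posted vent lever all the way to its stop, then let go so that it springs back. Then pull the sticking lid free of its gasket and catch it, without letting it fly wide open, so that its front edge stands about 2 cm open. Finish while still holding the lid still there in the gripper; leave the other things on the bench where they are.

Things in the scene. Friction and masses are not known exactly. Their poses are not given: they have to be found in the camera images.
- dry_box: White desiccator box, fixed to the bench, 180 mm deep (its x) by 160 mm wide (its y), rim 80 mm up; a gauge on its front, plaster work inside. Origin: centre of its underside. +x points to its back (hinge side), -x is its front, roughly facing the robot; its right side (-y) carries the brass vent valve. Only place and yaw vary.
- vent_lever (a joint): Angle (rad) of the flat steel vent lever on top of the brass valve column. 0: at rest, pointing straight to the box's right (-y). It grows as the lever swings towards the box's front (-x), clockwise from above, to a hard stop at 1.0. A spring (about 1 N at the post at rest, 2.8 N at the stop) returns it to 0 when it is let go.
- vent_pivot (a point): Point on the vertical axis of the vent lever, 72 mm above the bench, at (-20, -112) mm from the box's origin in the box's frame. The brass column under it is 34 mm across.
- lever_post (a point): Centre of the top of the red upright post at the lever's free end, 117 mm above the bench; the post is 14 mm thick and stands 40 mm above the lever; it is 58 mm from the pivot axis. Moves with the lever.
- lid (a joint): Opening angle (rad) of the lid: 0 shut, grows as the front edge rises; 178 mm from hinge to front edge, so 0.11 is 20 mm open. 0.35 kg, falls shut if let go. The tacky gasket resists a pull at the bar up to a peak of about 11 N (bar risen about 2 mm), then gives way and is gone at 6 mm, leaving about 2 N of weight at the bar. It sticks again if shut.
- lid_hinge (a point): Point on the lid's hinge axis, midway along it, at (88, 0, 85) mm in the box's frame; the axis runs along the box's y.
- lid_bar (a point): Centre of the top of the black grip bar near the lid's front edge: 70 mm long (box's y), 14 mm thick (box's x), 30 mm high above the lid, its top 120 mm above the bench when shut; 156 mm in front of the hinge axis and 35 mm above it. The lid is a clear window in a grey frame, its top 90 mm above the bench.
- marker: Bystander, loose, to be left alone: white marker pen with red cap, 124 mm long, 13 mm thick, lying. Origin: centre of its underside.
- measuring_caliper: Bystander, loose, to be left alone: grey caliper, 190 mm long, lying flat. Origin: centre of its underside.
- bur_tin: Bystander, loose, to be left alone: grey-blue hinged tin case, 111x70x25 mm. Origin: centre of its underside.
- mixing_spatula: Bystander, loose, to be left alone: plaster spatula with wooden handle, 213 mm long, lying. Origin: centre of its underside.
- blue_wax: Bystander, loose, to be left alone: blue round open tin of pink wax, 69 mm across, 25 mm high. Origin: centre of its underside.
- stone_block: Bystander, loose, to be left alone: beige stone block, 56x51x27 mm. Origin: centre of its underside.

How it is judged:
By the outcome, as a careful person would: the job done as asked, in the order asked, and still so for the second after the job is handed in, while the arm keeps its last pose, push and grip.
It also fails if it takes over 45 s, if anything falls off the work surface, if the arm or the gripper's body presses on something with over 40 N, if the wrist force passes 120 N, or if a joint passes its speed limit or range.

## Working session

There is one attempt and no reset: what is moved stays moved. The work goes in short steps, Python scripts to look and compute and a tool call to move; the robot and the scene stay as the last step left them, time stands still between calls to the robot, and variables do not carry over. Pictures are saved under pics/ and viewed, at most 10 in all, crops included, and the job is handed in when it is done.

Besides the shell and the picture viewer there is one more tool, called after "Emit:" by a JSON object that holds its "api" and its "payload", one argument or row to a line. jog_arm: Moves the arm, as the interface text tells. Its arguments: {"type":"object","properties":{"motion":{"type":"array"},"claw":{"type":"number"},"squeeze":{"type":"number"}},"required":["motion"]}

```bash
mkdir -p pics; ls
python3 - <<'E'
from cell import env
import cv2,numpy as np
o=env.get_obs();print(o)
for n in("scene","top"):
    p=env.camera_params(n);print(n,p)
    cv2.imwrite(f"pics/{n}0.png",env.read_camera(n)[:,:,::-1])
E
```

```text
pics
{'time_s': 0.0, 'qpos': array([64.11847179, 18.43637192, -4.01586858, 83.17423749,  1.29314272,
       78.53998424, -3.2599314 ]), 'joint_velocities': array([ 0.0510803 ,  0.15560761,  0.01140624,  0.01706256,  0.01012978,
        0.11586641, -0.02854125]), 'effort': array([-4.44849156e-04, -4.91285205e+01, -4.04353375e-01, -3.12534142e+01,
       -6.40333747e-02,  4.37283854e-02,  1.66683817e-04]), 'tool_pos': array([ 0.29167424, -0.58027579,  0.22149782]), 'tool_rot': array([-1.79894545e+02,  3.79749587e-03,  2.66912843e+01]), 'force': array([ 0.5922055 ,  0.74120327, -1.06285681]), 'wrist_torque': array([-0.0167478 ,  0.04571735,  0.02937051]), 'grasp_force': 0.0, 'grip_width': 0.08716949209372947}
scene {'fx': 471.37000612368894, 'fy': 471.37000612368894, 'cx': 329.4992427132879, 'cy': 203.76243299332333, 'extrinsics': array([[-0.83791003, -0.54577092,  0.00639346,  0.47017845],
       [ 0.4277443 , -0.64934024,  0.62880209, -0.26276707],
       [-0.33903036,  0.52961434,  0.77753911, -1.47071755],
       [ 0.        ,  0.        ,  0.        ,  1.        ]])}
top {'fx': 414.80242145367174, 'fy': 414.80242145367174, 'cx': 311.89387033917416, 'cy': 195.07629585469434, 'extrinsics': array([[-0.01800537, -0.99983388,  0.00283146,  0.07167198],
       [ 0.98320696, -0.01719144,  0.18168249, -0.51961428],
       [-0.18160364,  0.00605517,  0.98335317, -1.58450724],
       [ 0.        ,  0.        ,  0.        ,  1.        ]])}
```

View pics/scene0.png

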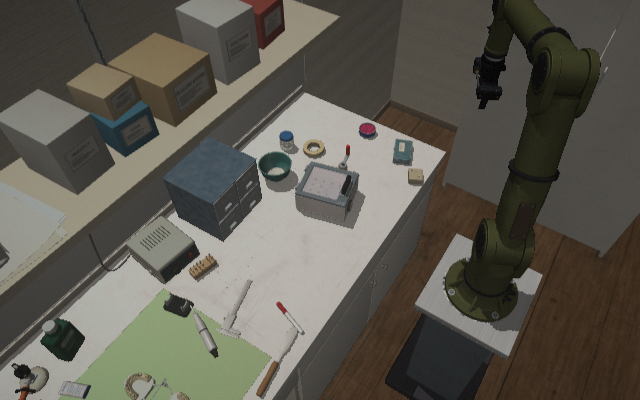

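View pics/top0.png

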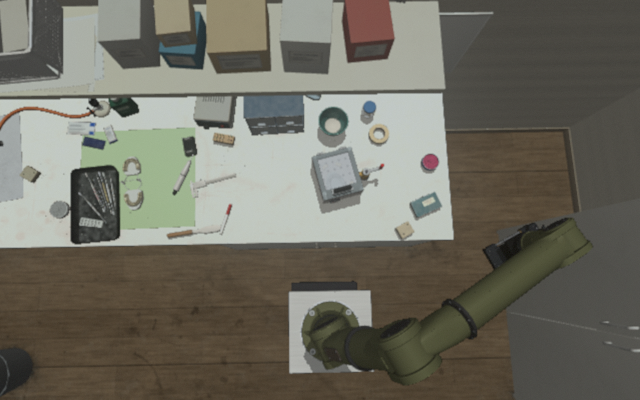

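The scene view shows the box near (327,190), with the bar at (348,186) and the red post at (347,150). In the top view the box is at (337,175), the bar at (344,188) and the post at (377,167).

```bash
cat > h.py <<'E'
from cell import env
import cv2,numpy as np
def ray(p,uv):
    E=p["extrinsics"];R=E[:3,:3];c=-R.T@E[:3,3]
    d=R.T@np.array([(uv[0]-p["cx"])/p["fx"],-(uv[1]-p["cy"])/p["fy"],-1.]);return c,d
def plane(p,uv,z):
    c,d=ray(p,uv);return c+d*(z-c[2])/d[2]
def proj(p,X):
    q=p["extrinsics"]@np.append(X,1);return np.array([p["cx"]+p["fx"]*q[0]/-q[2],p["cy"]+p["fy"]*q[1]/q[2]])
def blob(m,win):
    x0,y0,x1,y1=win;k=np.zeros_like(m);k[y0:y1,x0:x1]=m[y0:y1,x0:x1]
    n,l,s,c=cv2.connectedComponentsWithStats(k.astype(np.uint8))
    return [(s[i].tolist(),c[i].round(1).tolist()) for i in range(1,n) if s[i][4]>6],l
def red(im):
    a=im.astype(int);return (a[:,:,0]>110)&(a[:,:,1]<70)&(a[:,:,2]<70)
def black(im): return im.max(2)<55
E
python3 - <<'E'
from h import *
W={"scene":(285,130,380,235),"top":(305,140,395,215)}
out=[]
for n,w in W.items():
    im=cv2.imread(f"pics/{n}0.png")[:,:,::-1];p=env.camera_params(n)
    print(n,"red",blob(red(im),w)[0],"black",blob(black(im),w)[0])
    x0,y0,x1,y1=w
    out.append(cv2.resize(im[y0:y1,x0:x1][:, :, ::-1],(400,int(400*(y1-y0)/(x1-x0))),interpolation=cv2.INTER_CUBIC))
H=max(o.shape[0] for o in out)
cv2.imwrite("pics/crop.png",np.hstack([cv2.copyMakeBorder(o,0,H-o.shape[0],0,0,0) for o in out]))
E
```

```text
scene red [] black [([285, 169, 5, 9, 19], [286.8, 172.8]), ([342, 175, 10, 20, 99], [346.0, 184.6]), ([347, 200, 5, 11, 30], [348.7, 205.3])]
top red [] black []
```

View pics/crop.png

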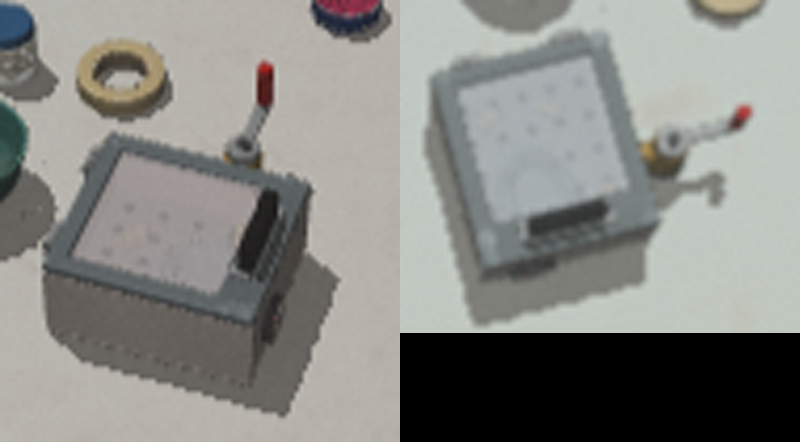

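The crops show the lid corners, the bar, the hub and the red post clearly. I'll fit the box pose from the top-view points and cross-check it in the scene view.

```bash
cat >> h.py <<'E'
def fit(B,Wp):  # planar rigid fit
    B=np.array(B)/1000;Wp=np.array(Wp);b=B-B.mean(0);w=Wp-Wp.mean(0)
    th=np.arctan2((b[:,0]*w[:,1]-b[:,1]*w[:,0]).sum(),(b*w).sum())
    R=np.array([[np.cos(th),-np.sin(th)],[np.sin(th),np.cos(th)]]);t=Wp.mean(0)-R@B.mean(0)
    return th,R,t,(Wp-(B@R.T+t))*1000
E
python3 - <<'E'
from h import *
p=env.camera_params("top");q=env.camera_params("scene")
px=lambda a,b:((a-400)/4.444+305,b/4.444+140)
L=[((-90,-80),px(655,224),.09),((-90,80),px(487,268),.09),((90,80),px(436,77),.09),((90,-80),px(603,37),.09),((-20,-112),px(671,138),.08),((-68,0),px(567,213),.12),((-20,-170),px(743,113),.117)]
W=[plane(p,u,z)[:2] for _,u,z in L]
th,R,t,res=fit([l[0] for l in L],W);print(np.degrees(th),t,res.round(1))
for n,b,z in[("post",(-20,-170),.117),("bar",(-68,0),.12),("piv",(-20,-112),.08)]:
    w=np.append(R@(np.array(b)/1000)+t,z);s=proj(q,w);print(n,w.round(4),s.round(1),((s-[285,130])*4.21).round())
E
```

```text
13.81165048789161 [ 0.59618059 -0.03783137] [[-0.1  5.6]
 [ 2.1 -3.8]
 [-2.1 -6. ]
 [-6.4  1.6]
 [ 2.8  1.5]
 [ 2.6  0.8]
 [ 1.   0.3]]
post [ 0.6173 -0.2077  0.117 ] [348.1 145.6] [266.  66.]
bar [ 0.5301 -0.0541  0.12  ] [346.2 181.6] [258. 217.]
piv [ 0.6035 -0.1514  0.08  ] [342.8 163.7] [243. 142.]
```

```bash
cat >> h.py <<'E'
from scipy.spatial.transform import Rotation as Ro
def rows(P,yaw,n,start=None):
    o=env.get_obs();p,r=(o["tool_pos"],o["tool_rot"]) if start is None else start
    y0=r[2];P=np.array(P)
    for i in range(n):
        R=Ro.from_euler("xyz",[180,0,y0+(yaw-y0)*i/n],degrees=True)
        d=R.inv().apply((P-p)/n)*100;print(i,d.round(2),"az",round(-(yaw-y0)/n,2))
    print("tilt",r[:2].round(2),"t",o["time_s"])
E
python3 - <<'E'
from h import *
rows([.54,-.22,.30],75.2,15)
E
```

```text
0 [ 2.56 -1.4  -0.52] az -3.23
1 [ 2.63 -1.26 -0.52] az -3.23
2 [ 2.7  -1.11 -0.52] az -3.23
3 [ 2.76 -0.95 -0.52] az -3.23
4 [ 2.81 -0.79 -0.52] az -3.23
5 [ 2.85 -0.63 -0.52] az -3.23
6 [ 2.88 -0.47 -0.52] az -3.23
7 [ 2.9  -0.31 -0.52] az -3.23
8 [ 2.91 -0.15 -0.52] az -3.23
9 [ 2.92  0.02 -0.52] az -3.23
10 [ 2.91  0.18 -0.52] az -3.23
11 [ 2.9   0.35 -0.52] az -3.23
12 [ 2.87  0.51 -0.52] az -3.23
13 [ 2.84  0.67 -0.52] az -3.23
14 [ 2.8   0.83 -0.52] az -3.23
tilt [-1.799e+02  1.000e-02] t 0.1
```

Emit:
{"api": "jog_arm", "payload": {
  "motion": [
    {"x": 2.56, "y": -1.4, "z": -0.5, "ax": 0, "ay": 0, "az": -3.2},
    {"x": 2.63, "y": -1.26, "z": -0.5, "ax": 0, "ay": 0, "az": -3.2},
    {"x": 2.7, "y": -1.1, "z": -0.5, "ax": 0, "ay": 0, "az": -3.2},
    {"x": 2.76, "y": -0.95, "z": -0.5, "ax": 0, "ay": 0, "az": -3.2},
    {"x": 2.8, "y": -0.8, "z": -0.5, "ax": 0, "ay": 0, "az": -3.2}
  ],
  "claw": -1,
  "squeeze": 20
}}

```text
time_s: 0.6
tool_pos: [0.3768, -0.458, 0.2484]
tool_rot: [180.0, -0.0, 43.1]
force: [-0.2, 0.2, 0.3]
grip_width: 0.0552
grasp_force: 0.0
```

Emit:
{"api": "jog_arm", "payload": {
  "motion": [
    {"x": 2.85, "y": -0.63, "z": -0.5, "ax": 0, "ay": 0, "az": -3.2},
    {"x": 2.88, "y": -0.47, "z": -0.5, "ax": 0, "ay": 0, "az": -3.2},
    {"x": 2.9, "y": -0.3, "z": -0.5, "ax": 0, "ay": 0, "az": -3.2},
    {"x": 2.9, "y": -0.15, "z": -0.5, "ax": 0, "ay": 0, "az": -3.2},
    {"x": 2.9, "y": 0, "z": -0.5, "ax": 0, "ay": 0, "az": -3.2}
  ]
}}

```text
time_s: 1.1
tool_pos: [0.4592, -0.3392, 0.273]
tool_rot: [180.0, 0.0, 59.0]
force: [-0.3, 0.2, -0.7]
grip_width: 0.0152
grasp_force: 0.0
```

Emit:
{"api": "jog_arm", "payload": {
  "motion": [
    {"x": 2.9, "y": 0.2, "z": -0.5, "ax": 0, "ay": 0, "az": -3.2},
    {"x": 2.9, "y": 0.35, "z": -0.5, "ax": 0, "ay": 0, "az": -3.2},
    {"x": 2.87, "y": 0.5, "z": -0.5, "ax": 0, "ay": 0, "az": -3.2},
    {"x": 2.8, "y": 0.7, "z": -0.5, "ax": 0, "ay": 0, "az": -3.2},
    {"x": 2.8, "y": 0.8, "z": -0.5, "ax": 0, "ay": 0, "az": -3.2}
  ]
}}

```text
time_s: 1.6
tool_pos: [0.5426, -0.2202, 0.2979]
tool_rot: [180.0, -0.0, 74.9]
force: [-0.4, 0.1, 0.4]
grip_width: 0.0005
grasp_force: 0.0
```

Emit:
{"api": "jog_arm", "payload": {
  "motion": [
    {"x": 0, "y": 0, "z": 0, "ax": 0, "ay": 0, "az": 0},
    {"x": 0, "y": 0, "z": 0, "ax": 0, "ay": 0, "az": 0},
    {"x": 0, "y": 0, "z": 0, "ax": 0, "ay": 0, "az": 0},
    {"x": 0, "y": 0, "z": 0, "ax": 0, "ay": 0, "az": 0},
    {"x": 0, "y": 0, "z": 0, "ax": 0, "ay": 0, "az": 0}
  ]
}}

```text
time_s: 2.1
tool_pos: [0.5408, -0.2232, 0.2974]
tool_rot: [-180.0, 0.0, 74.6]
force: [-0.4, 0.9, -0.2]
grip_width: 0.0002
grasp_force: 0.0
```

Run:
```python
from h import *
import json
p=env.camera_params("wrist");print({k:np.array(v).round(3).tolist() for k,v in p.items()})
np.savez("w1.npz",**{k:v for k,v in p.items()})
cv2.imwrite("pics/w1.png",env.read_camera("wrist")[:,:,::-1])
o=env.get_obs();print(o["tool_pos"],o["tool_rot"],o["force"],o["qpos"])
for n,b,z in[("post",(-20,-170),.117),("bar",(-68,0),.12)]:
    th=np.radians(13.81);R=np.array([[np.cos(th),-np.sin(th)],[np.sin(th),np.cos(th)]])
    print(n,proj(p,np.append(R@(np.array(b)/1000)+[.5962,-.0378],z)))
```

```text
{'fx': 346.942, 'fy': 346.942, 'cx': 323.783, 'cy': 202.779, 'extrinsics': [[0.964, -0.266, 0.0, -0.58], [0.253, 0.918, -0.305, 0.127], [0.081, 0.294, 0.952, -0.442], [0.0, 0.0, 0.0, 1.0]]}
[ 0.54090112 -0.22304829  0.29745532] [-1.79986191e+02  1.47922713e-02  7.46038492e+01] [-0.15275603  0.40600295  0.27962637] [ 40.89388232  10.44715546 -24.39541094  85.24429234   4.32517568
  85.25034724   1.1007842 ]
post [394.82949256 144.42886642]
bar [2.60253157e+02 1.42891954e-01]
```

View pics/w1.png

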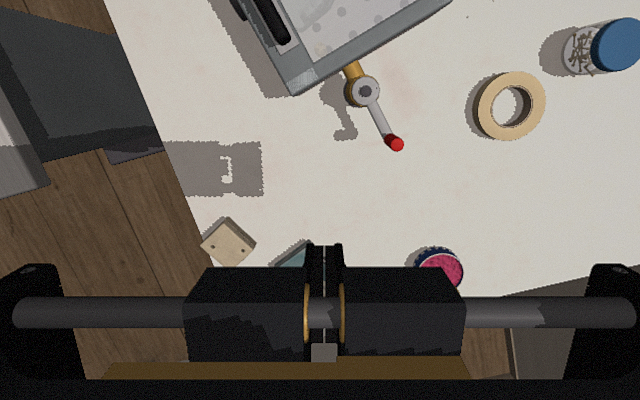

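The wrist view puts the post top at (396,145) against a predicted (395,144), so the pose is confirmed. I'll go behind the post and descend.

Emit:
{"api": "jog_arm", "payload": {
  "motion": [
    {"x": 0.9, "y": 2.9},
    {"x": 0.9, "y": 2.9},
    {"x": 0.9, "y": 2.9},
    {"x": 0.9, "y": 3.0},
    {"z": 3}
  ]
}}

```text
$.motion[0]: bad value
```

Emit:
{"api": "jog_arm", "payload": {
  "motion": [
    {"z": 3.6},
    {"z": 3.6},
    {"z": 3.6},
    {"z": 3.6},
    {"z": 3.6}
  ]
}}

```text
$.motion[0]: bad value
```

Emit:
{"api": "jog_arm", "payload": {
  "motion": [
    {"z": 0},
    {"z": 0},
    {"z": 0},
    {"z": 0},
    {"z": 0}
  ]
}}

```text
$.motion[0]: bad value
```

All six keys are required in each row.

Emit:
{"api": "jog_arm", "payload": {
  "motion": [
    {"x": 0.9, "y": 2.9, "z": 0, "ax": 0, "ay": 0, "az": 0},
    {"x": 0.9, "y": 2.9, "z": 0, "ax": 0, "ay": 0, "az": 0},
    {"x": 0.9, "y": 2.9, "z": 0, "ax": 0, "ay": 0, "az": 0},
    {"x": 0.9, "y": 3.0, "z": 0, "ax": 0, "ay": 0, "az": 0},
    {"x": 0, "y": 0, "z": 3, "ax": 0, "ay": 0, "az": 0}
  ]
}}

```text
time_s: 2.65
tool_pos: [0.6689, -0.2177, 0.2701]
tool_rot: [179.5, -0.1, 74.8]
force: [1.5, 0.3, 0.4]
grip_width: 0.0005
grasp_force: 0.0
```

Emit:
{"api": "jog_arm", "payload": {
  "motion": [
    {"x": 0, "y": 0, "z": 3.6, "ax": 0, "ay": 0, "az": 0},
    {"x": 0, "y": 0, "z": 3.6, "ax": 0, "ay": 0, "az": 0},
    {"x": 0, "y": 0, "z": 3.6, "ax": 0, "ay": 0, "az": 0},
    {"x": 0, "y": 0, "z": 3.6, "ax": 0, "ay": 0, "az": 0},
    {"x": 0, "y": 0, "z": 3.6, "ax": 0, "ay": 0, "az": 0}
  ]
}}

```text
time_s: 3.15
tool_pos: [0.6633, -0.2191, 0.0861]
tool_rot: [180.0, 0.0, 74.6]
force: [0.4, 0.3, 0.0]
grip_width: 0.0004
grasp_force: 0.0
```

Emit:
{"api": "jog_arm", "payload": {
  "motion": [
    {"x": 0, "y": 0, "z": 0, "ax": 0, "ay": 0, "az": 0},
    {"x": 0, "y": 0, "z": 0, "ax": 0, "ay": 0, "az": 0},
    {"x": 0, "y": 0, "z": 0, "ax": 0, "ay": 0, "az": 0},
    {"x": 0, "y": 0, "z": 0, "ax": 0, "ay": 0, "az": 0},
    {"x": 0, "y": 0, "z": 0, "ax": 0, "ay": 0, "az": 0}
  ]
}}

```text
time_s: 3.65
tool_pos: [0.6648, -0.2187, 0.0897]
tool_rot: [179.8, 0.0, 74.7]
force: [0.5, -0.4, -0.2]
grip_width: 0.0002
grasp_force: 0.0
```

Run:
```python
from h import *
o=env.get_obs();print(o["tool_pos"],o["tool_rot"],o["force"])
cv2.imwrite("pics/w2.png",env.read_camera("wrist")[:,:,::-1])
th=np.radians(13.81);c,s=np.cos(th),np.sin(th);R=np.array([[c,-s],[s,c]])
p=o["tool_pos"][:2];y=np.radians(o["tool_rot"][2]);tx=np.array([np.cos(y),np.sin(y)]);ty=np.array([np.sin(y),-np.cos(y)])
for a in np.arange(0,1.11,.1):
    w=R@np.array([-.020-.058*np.sin(a),-.112-.058*np.cos(a)])+[.5962,-.0378]+.022*ty
    d=(w-p)*100;print(round(a,1),w.round(4),"x",round(d@tx,2),"y",round(d@ty,2))
```

```text
[ 0.66482466 -0.21870052  0.08966421] [1.79817519e+02 1.87502762e-02 7.46839381e+01] [ 0.5284204  -0.37105716 -0.21839272]
0.0 [ 0.6386 -0.2135] x -0.19 y -2.67
0.1 [ 0.6329 -0.2146] x -0.45 y -3.19
0.2 [ 0.6271 -0.2151] x -0.65 y -3.73
0.3 [ 0.6213 -0.215 ] x -0.8 y -4.29
0.4 [ 0.6156 -0.2144] x -0.89 y -4.87
0.5 [ 0.6099 -0.2132] x -0.92 y -5.44
0.6 [ 0.6044 -0.2115] x -0.9 y -6.02
0.7 [ 0.599  -0.2091] x -0.82 y -6.6
0.8 [ 0.594  -0.2063] x -0.68 y -7.16
0.9 [ 0.5892 -0.203 ] x -0.48 y -7.71
1.0 [ 0.5848 -0.1992] x -0.24 y -8.23
1.1 [ 0.5808 -0.195 ] x 0.06 y -8.73
```

View pics/w2.png

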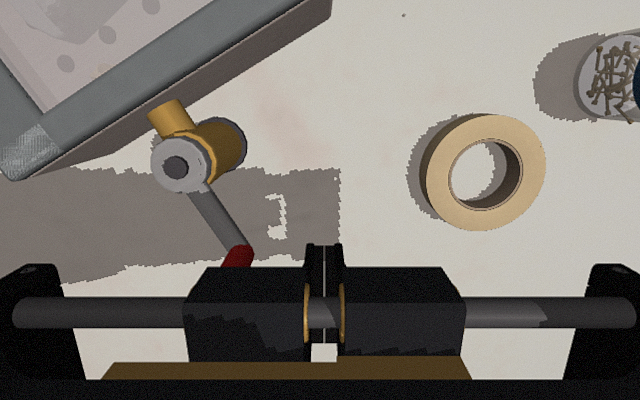

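The picture shows the post at (238,255), to the left of the closed fingers (300–345), with the lever still at rest. Now I push along the arc.

Emit:
{"api": "jog_arm", "payload": {
  "motion": [
    {"x": -0.1, "y": -1.3, "z": 0, "ax": 0, "ay": 0, "az": 0},
    {"x": -0.1, "y": -1.3, "z": 0, "ax": 0, "ay": 0, "az": 0},
    {"x": -0.25, "y": -0.55, "z": 0, "ax": 0, "ay": 0, "az": 0},
    {"x": -0.2, "y": -0.55, "z": 0, "ax": 0, "ay": 0, "az": 0},
    {"x": -0.15, "y": -0.55, "z": 0, "ax": 0, "ay": 0, "az": 0}
  ]
}}

```text
time_s: 4.2
tool_pos: [0.6211, -0.2162, 0.0882]
tool_rot: [179.9, 0.1, 74.7]
force: [2.3, -1.9, -0.2]
grip_width: 0.0006
grasp_force: 1.2
```

Emit:
{"api": "jog_arm", "payload": {
  "motion": [
    {"x": -0.1, "y": -0.6, "z": 0, "ax": 0, "ay": 0, "az": 0},
    {"x": 0, "y": -0.6, "z": 0, "ax": 0, "ay": 0, "az": 0},
    {"x": 0, "y": -0.6, "z": 0, "ax": 0, "ay": 0, "az": 0},
    {"x": 0.1, "y": -0.6, "z": 0, "ax": 0, "ay": 0, "az": 0},
    {"x": 0.15, "y": -0.55, "z": 0, "ax": 0, "ay": 0, "az": 0}
  ]
}}

```text
time_s: 4.7
tool_pos: [0.5921, -0.2055, 0.0876]
tool_rot: [180.0, 0.0, 74.7]
force: [2.0, -2.2, 0.4]
grip_width: 0.0005
grasp_force: 1.3
```

Emit:
{"api": "jog_arm", "payload": {
  "motion": [
    {"x": 0.2, "y": -0.55, "z": 0, "ax": 0, "ay": 0, "az": 0},
    {"x": 0.2, "y": -0.5, "z": 0, "ax": 0, "ay": 0, "az": 0},
    {"x": 0, "y": 0, "z": 0, "ax": 0, "ay": 0, "az": 0},
    {"x": 0, "y": 0, "z": 0, "ax": 0, "ay": 0, "az": 0},
    {"x": 0, "y": 0, "z": 0, "ax": 0, "ay": 0, "az": 0}
  ]
}}

```text
time_s: 5.2
tool_pos: [0.5836, -0.1989, 0.0876]
tool_rot: [180.0, -0.0, 74.7]
force: [2.3, -2.0, 1.5]
grip_width: 0.0004
grasp_force: 1.3
```

Emit:
{"api": "jog_arm", "payload": {
  "motion": [
    {"x": 0.15, "y": -0.3, "z": 0, "ax": 0, "ay": 0, "az": 0},
    {"x": 0.1, "y": -0.2, "z": 0, "ax": 0, "ay": 0, "az": 0},
    {"x": 0, "y": 0, "z": 0, "ax": 0, "ay": 0, "az": 0},
    {"x": 0, "y": 0, "z": 0, "ax": 0, "ay": 0, "az": 0},
    {"x": 0, "y": 0, "z": 0, "ax": 0, "ay": 0, "az": 0}
  ]
}}

```text
time_s: 5.7
tool_pos: [0.5823, -0.1976, 0.0883]
tool_rot: [179.6, 0.1, 74.6]
force: [9.3, -6.3, -2.1]
grip_width: 0.0007
grasp_force: 5.0
```

The force rose from 3 to 11 N with little motion, so the lever is at its stop. Letting go by backing off.

Emit:
{"api": "jog_arm", "payload": {
  "motion": [
    {"x": -0.2, "y": 1.5, "z": 0, "ax": 0, "ay": 0, "az": 0},
    {"x": -0.2, "y": 3, "z": 0, "ax": 0, "ay": 0, "az": 0},
    {"x": 0, "y": 3, "z": 0, "ax": 0, "ay": 0, "az": 0},
    {"x": 0, "y": 2.5, "z": 0, "ax": 0, "ay": 0, "az": 0},
    {"x": 0, "y": 0, "z": 0, "ax": 0, "ay": 0, "az": 0}
  ]
}}

```text
time_s: 6.2
tool_pos: [0.676, -0.2244, 0.0859]
tool_rot: [-179.9, -0.1, 74.7]
force: [-0.5, -0.1, -0.0]
grip_width: 0.0003
grasp_force: 0.0
```

Emit:
{"api": "jog_arm", "payload": {
  "motion": [
    {"x": 0, "y": 0, "z": -4, "ax": 0, "ay": 0, "az": 0},
    {"x": 0, "y": 0, "z": -4, "ax": 0, "ay": 0, "az": 0},
    {"x": 0, "y": 0, "z": -4, "ax": 0, "ay": 0, "az": 0},
    {"x": 0, "y": 0, "z": -4, "ax": 0, "ay": 0, "az": 0},
    {"x": 0, "y": 0, "z": 0, "ax": 0, "ay": 0, "az": 0}
  ],
  "claw": -0.1
}}

```text
time_s: 6.7
tool_pos: [0.6765, -0.2246, 0.2546]
tool_rot: [179.5, -0.0, 74.7]
force: [0.6, 0.4, 0.0]
grip_width: 0.0325
grasp_force: 0.0
```

Run:
```python
from h import *
cv2.imwrite("pics/w3.png",env.read_camera("wrist")[:,:,::-1])
o=env.get_obs();print(o["tool_pos"],o["tool_rot"],o["force"])
p=env.camera_params("wrist");print(proj(p,[.6173,-.2077,.117]))
rows([.51,-.11,.26],103.8,6)
```

```text
[ 0.67530513 -0.22444422  0.25107467] [ 1.79766808e+02 -3.58630259e-02  7.47420983e+01] [ 0.43587334 -0.94140993 -0.89538197]
[255.29293757 191.24677236]
0 [ 1.12 -3.16 -0.15] az -4.84
1 [ 1.38 -3.05 -0.15] az -4.84
2 [ 1.63 -2.93 -0.15] az -4.84
3 [ 1.87 -2.78 -0.15] az -4.84
4 [ 2.1  -2.61 -0.15] az -4.84
5 [ 2.31 -2.42 -0.15] az -4.84
tilt [ 1.7977e+02 -4.0000e-02] t 6.75
```

View pics/w3.png

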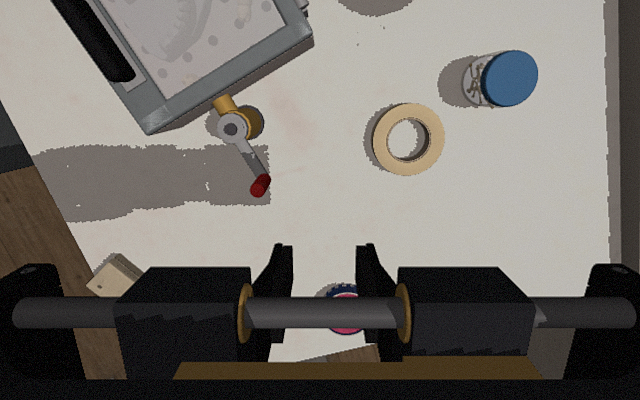

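The lever is back pointing away from the box, with the post at (263,184). Next I go over the bar.

Emit:
{"api": "jog_arm", "payload": {
  "motion": [
    {"x": 1.1, "y": -3.2, "z": 0, "ax": 0, "ay": 0, "az": -4.85},
    {"x": 1.4, "y": -3.05, "z": 0, "ax": 0, "ay": 0, "az": -4.85},
    {"x": 1.6, "y": -2.9, "z": 0, "ax": 0, "ay": 0, "az": -4.85},
    {"x": 1.9, "y": -2.8, "z": 0, "ax": 0, "ay": 0, "az": -4.85},
    {"x": 2.1, "y": -2.6, "z": 0, "ax": 0, "ay": 0, "az": -4.85}
  ]
}}

```text
time_s: 7.25
tool_pos: [0.5337, -0.1283, 0.2452]
tool_rot: [-179.7, -0.1, 99.2]
force: [0.5, -0.0, -0.1]
grip_width: 0.039
grasp_force: 0.0
```

Emit:
{"api": "jog_arm", "payload": {
  "motion": [
    {"x": 2.3, "y": -2.4, "z": 0, "ax": 0, "ay": 0, "az": -4.85},
    {"x": 0, "y": 0, "z": 0, "ax": 0, "ay": 0, "az": 0},
    {"x": 0, "y": 0, "z": 0, "ax": 0, "ay": 0, "az": 0},
    {"x": 0, "y": 0, "z": 0, "ax": 0, "ay": 0, "az": 0},
    {"x": 0, "y": 0, "z": 0, "ax": 0, "ay": 0, "az": 0}
  ]
}}

```text
time_s: 7.75
tool_pos: [0.5098, -0.1116, 0.2469]
tool_rot: [-180.0, -0.1, 103.7]
force: [0.5, -0.2, -0.1]
grip_width: 0.0392
grasp_force: 0.0
```

Run:
```python
from h import *
p=env.camera_params("wrist");im=env.read_camera("wrist");cv2.imwrite("pics/w4.png",im[:,:,::-1])
o=env.get_obs();print(o["tool_pos"],o["tool_rot"],o["force"])
th=np.radians(13.81);c,s=np.cos(th),np.sin(th);R=np.array([[c,-s],[s,c]])
for n,b,z in[("post",(-20,-170),.117),("b+",(-68,35),.12),("b-",(-68,-35),.12),("fr",(-90,-80),.09)]:
    print(n,proj(p,np.append(R@(np.array(b)/1000)+[.5962,-.0378],z)).round(1))
np.savez("w4.npz",E=p["extrinsics"])
print(blob(black(im),(0,0,640,240))[0])
```

```text
[ 0.50982419 -0.11146779  0.24696394] [-1.79968638e+02 -6.40407216e-02  1.03733731e+02] [0.45662169 0.63678796 0.2530912 ]
post [407.2 310. ]
b+ [366.   90.3]
b- [363.1 176.5]
fr [335.7 214.3]
[([31, 0, 167, 111, 10947], [111.7, 45.3]), ([628, 44, 4, 3, 8], [629.6, 45.2]), ([624, 48, 16, 9, 81], [633.2, 51.8]), ([328, 70, 9, 44, 345], [332.3, 92.8]), ([338, 79, 1, 9, 9], [338.0, 83.0]), ([97, 89, 11, 3, 11], [102.0, 89.9]), ([354, 93, 21, 84, 1505], [364.3, 133.7]), ([126, 96, 11, 3, 11], [131.0, 96.9]), ([32, 99, 1, 10, 10], [32.0, 103.5]), ([146, 101, 7, 2, 7], [149.0, 101.4]), ([566, 118, 65, 93, 1299], [584.7, 157.9]), ([337, 191, 1, 10, 10], [337.0, 195.5]), ([376, 215, 4, 11, 23], [377.1, 219.9]), ([399, 236, 6, 4, 8], [401.4, 237.2])]
```

View pics/w4.png

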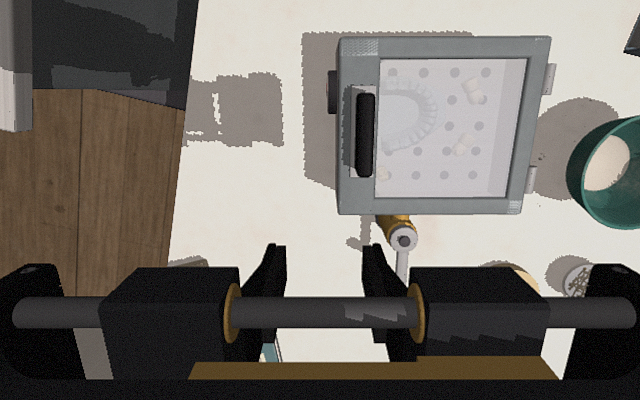

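The bar spans columns 357–375 and rows 93–177, centred near (365.5,135), and the lever shaft stands straight in the image at rest. Next is the offset to the bar.

Run:
```python
from h import *
p=env.camera_params("wrist");w=plane(p,(365.5,135),.12);print(w)
th=np.radians(13.81);c,s=np.cos(th),np.sin(th)
print(c*-.068+.5962,s*-.068-.0378)
rows([w[0],w[1],.17],103.8,3)
```

```text
[ 0.53106954 -0.05374204  0.12      ]
0.5301657009439967 -0.05403180052188719
0 [1.7  1.14 2.57] az -0.02
1 [1.7  1.15 2.57] az -0.02
2 [1.7  1.15 2.57] az -0.02
tilt [-1.7997e+02 -6.0000e-02] t 7.8
```

Emit:
{"api": "jog_arm", "payload": {
  "motion": [
    {"x": 1.7, "y": 1.15, "z": 2.5, "ax": 0, "ay": 0, "az": 0},
    {"x": 1.7, "y": 1.15, "z": 2.5, "ax": 0, "ay": 0, "az": 0},
    {"x": 1.7, "y": 1.1, "z": 2.5, "ax": 0, "ay": 0, "az": 0},
    {"x": 0, "y": 0, "z": 0, "ax": 0, "ay": 0, "az": 0},
    {"x": 0, "y": 0, "z": 0, "ax": 0, "ay": 0, "az": 0}
  ]
}}

```text
time_s: 8.3
tool_pos: [0.5304, -0.0536, 0.1722]
tool_rot: [-179.9, -0.0, 103.8]
force: [-0.7, -0.4, -0.1]
grip_width: 0.039
grasp_force: 0.0
```

Run:
```python
from h import *
o=env.get_obs();print(o["tool_pos"],o["tool_rot"],o["force"])
rows([.5307,-.0539,.095],103.8,4)
```

```text
[ 0.53043354 -0.05355679  0.17216864] [-1.79931969e+02 -4.30763847e-02  1.03821305e+02] [-0.74774753 -0.36165038 -0.13986067]
0 [-0.01  0.    1.93] az 0.01
1 [-0.01  0.    1.93] az 0.01
2 [-0.01  0.    1.93] az 0.01
3 [-0.01  0.    1.93] az 0.01
tilt [-1.7993e+02 -4.0000e-02] t 8.3
```

Emit:
{"api": "jog_arm", "payload": {
  "motion": [
    {"x": 0, "y": 0, "z": 2.2, "ax": 0, "ay": 0, "az": 0},
    {"x": 0, "y": 0, "z": 2.2, "ax": 0, "ay": 0, "az": 0},
    {"x": 0, "y": 0, "z": 2.0, "ax": 0, "ay": 0, "az": 0},
    {"x": 0, "y": 0, "z": 1.1, "ax": 0, "ay": 0, "az": 0},
    {"x": 0, "y": 0, "z": 0, "ax": 0, "ay": 0, "az": 0}
  ]
}}

```text
time_s: 8.8
tool_pos: [0.5299, -0.0546, 0.097]
tool_rot: [-179.9, -0.0, 103.7]
force: [-0.4, 0.3, 0.1]
grip_width: 0.0392
grasp_force: 0.0
```

Emit:
{"api": "jog_arm", "payload": {
  "motion": [
    {"x": 0, "y": 0, "z": 0, "ax": 0, "ay": 0, "az": 0},
    {"x": 0, "y": 0, "z": 0, "ax": 0, "ay": 0, "az": 0},
    {"x": 0, "y": 0, "z": 0, "ax": 0, "ay": 0, "az": 0},
    {"x": 0, "y": 0, "z": 0, "ax": 0, "ay": 0, "az": 0},
    {"x": 0, "y": 0, "z": 0, "ax": 0, "ay": 0, "az": 0}
  ],
  "claw": -1,
  "squeeze": 45
}}

```text
time_s: 9.3
tool_pos: [0.5313, -0.0533, 0.0982]
tool_rot: [179.9, 0.0, 103.8]
force: [1.3, -0.5, 1.1]
grip_width: 0.0136
grasp_force: 45.0
```

The bar is gripped. Now a gentle pull, turning with the hinge.

Emit:
{"api": "jog_arm", "payload": {
  "motion": [
    {"x": 0, "y": 0, "z": -0.1, "ax": 0.3, "ay": 0, "az": 0},
    {"x": 0, "y": 0, "z": -0.1, "ax": 0.3, "ay": 0, "az": 0},
    {"x": 0, "y": 0, "z": -0.1, "ax": 0.3, "ay": 0, "az": 0},
    {"x": 0, "y": 0, "z": -0.1, "ax": 0.3, "ay": 0, "az": 0},
    {"x": 0, "y": 0, "z": 0, "ax": 0, "ay": 0, "az": 0}
  ]
}}

```text
time_s: 9.8
tool_pos: [0.5313, -0.0533, 0.0999]
tool_rot: [-178.9, -0.0, 103.8]
force: [7.5, -0.6, -14.4]
grip_width: 0.0135
grasp_force: 45.2
```

Emit:
{"api": "jog_arm", "payload": {
  "motion": [
    {"x": 0, "y": 0, "z": -0.1, "ax": 0.3, "ay": 0, "az": 0},
    {"x": 0, "y": 0, "z": -0.1, "ax": 0.3, "ay": 0, "az": 0},
    {"x": 0, "y": 0, "z": -0.1, "ax": 0.3, "ay": 0, "az": 0},
    {"x": 0, "y": 0, "z": 0, "ax": 0, "ay": 0, "az": 0},
    {"x": 0, "y": 0, "z": 0, "ax": 0, "ay": 0, "az": 0}
  ]
}}

```text
time_s: 10.3
tool_pos: [0.5319, -0.0532, 0.1041]
tool_rot: [-178.0, 0.0, 103.8]
force: [6.5, -0.3, -7.0]
grip_width: 0.0133
grasp_force: 45.0
```

Emit:
{"api": "jog_arm", "payload": {
  "motion": [
    {"x": 0, "y": 0.04, "z": -0.2, "ax": 0.85, "ay": 0, "az": 0},
    {"x": 0, "y": 0.04, "z": -0.2, "ax": 0.85, "ay": 0, "az": 0},
    {"x": 0, "y": 0.04, "z": -0.2, "ax": 0.85, "ay": 0, "az": 0},
    {"x": 0, "y": 0.04, "z": -0.2, "ax": 0.85, "ay": 0, "az": 0},
    {"x": 0, "y": 0, "z": 0, "ax": 0, "ay": 0, "az": 0}
  ]
}}

```text
time_s: 10.8
tool_pos: [0.5331, -0.0529, 0.113]
tool_rot: [-174.5, 0.0, 103.8]
force: [3.3, -0.4, 0.5]
grip_width: 0.0136
grasp_force: 45.0
```

Emit:
{"api": "jog_arm", "payload": {
  "motion": [
    {"x": 0, "y": 0, "z": 0, "ax": 0, "ay": 0, "az": 0},
    {"x": 0, "y": 0, "z": 0, "ax": 0, "ay": 0, "az": 0},
    {"x": 0, "y": 0, "z": 0, "ax": 0, "ay": 0, "az": 0},
    {"x": 0, "y": 0, "z": 0, "ax": 0, "ay": 0, "az": 0},
    {"x": 0, "y": 0, "z": 0, "ax": 0, "ay": 0, "az": 0}
  ]
}}

```text
time_s: 11.3
tool_pos: [0.5331, -0.0529, 0.1127]
tool_rot: [-174.6, 0.0, 103.8]
force: [5.0, 0.5, -0.8]
grip_width: 0.0138
grasp_force: 45.0
```

Run:
```python
from h import *
Z=[];T=[]
for i in range(5):
    o=env.get_obs();Z.append(o["tool_pos"]);T.append(o["tool_rot"]);im=env.read_camera("scene")
print(np.mean(Z,0),T[-1],o["force"],o["grip_width"])
cv2.imwrite("pics/s5.png",cv2.resize(im[130:240,280:390][:,:,::-1],(600,600),interpolation=cv2.INTER_CUBIC))
```

```text
[ 0.53305852 -0.05287736  0.11270077] [-1.74586998e+02  3.04262758e-02  1.03787792e+02] [ 5.44466434 -0.33827543 -0.48433298] 0.01357540762615954
```

View pics/s5.png

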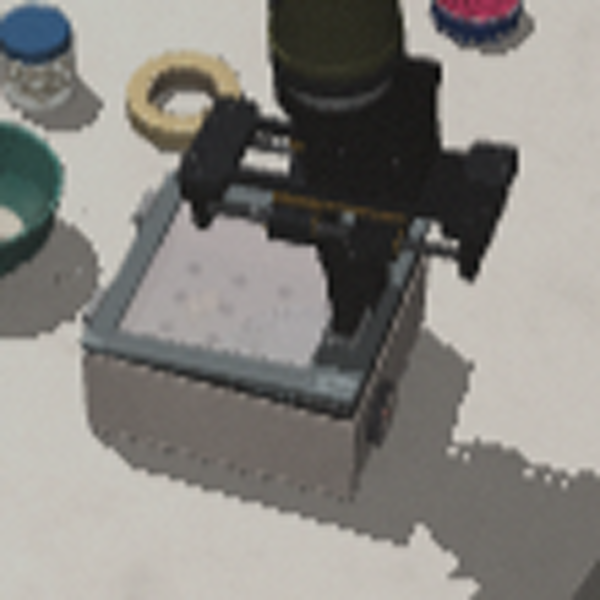

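The picture shows the lid raised, with a dark gap widening towards its front corner at (355,405). Height and tilt both give about 17 mm, so I'll add a little.

Emit:
{"api": "jog_arm", "payload": {
  "motion": [
    {"x": 0, "y": 0.03, "z": -0.12, "ax": 0.45, "ay": 0, "az": 0},
    {"x": 0, "y": 0.03, "z": -0.12, "ax": 0.45, "ay": 0, "az": 0},
    {"x": 0, "y": 0, "z": 0, "ax": 0, "ay": 0, "az": 0},
    {"x": 0, "y": 0, "z": 0, "ax": 0, "ay": 0, "az": 0},
    {"x": 0, "y": 0, "z": 0, "ax": 0, "ay": 0, "az": 0}
  ]
}}

```text
time_s: 12.05
tool_pos: [0.5334, -0.0528, 0.115]
tool_rot: [-173.6, 0.0, 103.8]
force: [4.0, -1.0, -0.1]
grip_width: 0.0135
grasp_force: 45.0
```

Emit:
{"api": "jog_arm", "payload": {
  "motion": [
    {"x": 0, "y": 0, "z": 0, "ax": 0, "ay": 0, "az": 0},
    {"x": 0, "y": 0, "z": 0, "ax": 0, "ay": 0, "az": 0},
    {"x": 0, "y": 0, "z": 0, "ax": 0, "ay": 0, "az": 0},
    {"x": 0, "y": 0, "z": 0, "ax": 0, "ay": 0, "az": 0},
    {"x": 0, "y": 0, "z": 0, "ax": 0, "ay": 0, "az": 0}
  ]
}}

```text
time_s: 12.55
tool_pos: [0.5334, -0.0528, 0.1149]
tool_rot: [-173.6, 0.0, 103.8]
force: [3.9, -0.6, 0.4]
grip_width: 0.0139
grasp_force: 45.0
```

```bash
python3 -c "
from cell import env
print(env.sign_off())"
```

```text
the job is handed in; nothing more can be done
None
```

I pushed the vent lever to its stop and let it spring back, then pulled the lid free. It was held still in the gripper with its front edge about 2 cm open (0.11 rad by tool height and tilt) when I handed the job in at about 12.6 s; no verdict came back.

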